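# Gauge the axle bearing blocks and tray the good ones

### The job

Take the pin gauge from its wooden stand and, without forcing it, try its pin upright in the bore of each of the three bearing blocks on the wooden rail, going from the left end of the rail to the right as seen from the robot: let it slide well in where it fits. Put the gauge back fully home in its stand, then set every block whose bore took the pin in the aluminium tray, flat on the tray's floor with the bore still upright. Leave any block that refused the pin in its place on the rail, and leave the other things on the table alone.

Things in the scene. Friction and masses are not known exactly. Their poses are not given: they have to be found in the camera images.
- block_k_mid (a point): centre (half-way up) of one of three loose, outwardly alike aluminium bearing blocks: 38 x 38 mm square, 36 mm tall, about 0.12 kg, with a round bore straight down through the middle, bore upright (z up), sides along the rail. It starts in one of the three nests of the rail, which one varies. Try the gauge to learn its bore: it is either 14 mm (the pin slides in) or 10 mm (the pin stops at the mouth, at most 3 mm in).
- block_m_mid (a point): centre (half-way up) of one of three loose, outwardly alike aluminium bearing blocks: 38 x 38 mm square, 36 mm tall, about 0.12 kg, with a round bore straight down through the middle, bore upright (z up), sides along the rail. It starts in one of the three nests of the rail, which one varies. Try the gauge to learn its bore: it is either 14 mm (the pin slides in) or 10 mm (the pin stops at the mouth, at most 3 mm in).
- block_r_mid (a point): centre (half-way up) of one of three loose, outwardly alike aluminium bearing blocks: 38 x 38 mm square, 36 mm tall, about 0.12 kg, with a round bore straight down through the middle, bore upright (z up), sides along the rail. It starts in one of the three nests of the rail, which one varies. Try the gauge to learn its bore: it is either 14 mm (the pin slides in) or 10 mm (the pin stops at the mouth, at most 3 mm in).
- gauge_grip (a point): centre of the handle of the pin gauge: an upright round aluminium handle 18 mm in diameter and 55 mm tall, above a dark steel flange 34 mm in diameter and 5 mm thick, above a steel pin 12 mm in diameter and 30 mm long with a tapered end (9 mm across at the very tip). About 0.1 kg. The gauge's axis is z (up). This point is 62.5 mm above the pin's tip and 32.5 mm above the underside of the flange. It starts in the stand, flange resting on the stand's top.
- gauge_tip (a point): lower end of the gauge's pin, on its axis, 62.5 mm below the handle's centre; z is the gauge's axis, up when upright
- stand_hole (a point): centre of the mouth of the 18 mm through hole in the gauge's stand, a fixed wooden block 60 x 60 mm, 44 mm tall; the mouth is in its top face. The gauge is home when its flange rests on this face (pin tip 30 mm below this point). The stand is left or right of the rail, on the other side from the tray.
- mouth_left (a point): centre of the top face (bore mouth) of the block in the left (+y) nest of the rail, as it sits at the start: 48 mm above the table. The fixed wooden rail is a bar 30 mm wide, 12 mm high, 270 mm long, running along this point's y axis (z up, x across the rail); blocks stand on it 90 mm apart, 4 mm proud of it on both long sides, each between two 5 mm high lips across the bar, 41 mm apart, so that it can be gripped across the rail right down its sides.
- mouth_middle (a point): the same for the middle nest
- mouth_right (a point): the same for the right (-y) nest
- tray_in (a point): centre of the inner floor of a fixed shallow aluminium tray, outside 190 mm (its x) by 145 mm (its y) and 22 mm high, walls and floor about 3 mm thick; x and y run along its sides, z up. Room for the blocks side by side along x.
- wheel_mid (a point): bystander: centre of a rubber-tyred model truck wheel lying flat, 96 mm across, 36 mm high
- driver_grip (a point): bystander: handle of a screwdriver lying on the table, 170 mm long
- grease_mid (a point): bystander: centre of a small jar, 44 mm across, 50 mm high
- battery_mid (a point): bystander: centre of a grey battery pack, 45 x 130 x 28 mm
- shock_mid (a point): bystander: centre of a small shock absorber lying down, 85 mm long, 16 mm thick
- gear_mid (a point): bystander: centre of a steel gear lying flat, 56 mm across, 16 mm high
Not all that is in view belongs to the job. What is shaped like the part that bears gauge_grip but red or yellow is not meant. What is shaped like the part that bears block_k_mid but red is not meant.

How it is judged:
By the outcome, as a careful person would: the job done as asked, in the order asked, and still so for the second after the job is handed in, with the robot touching nothing.
It also fails if it takes over 72 s, if anything falls off the work surface, if the arm or the gripper's body presses on something with over 40 N, if the wrist force passes 120 N, or if a joint passes its speed limit or range.

### The arm

A 6-joint arm with a two-finger parallel gripper is mounted at the origin on the work surface. World frame = base frame: x ahead of the robot, y to its left, z up, the work surface at z = 0. Lengths are in m, angles in rad, forces in N, time in s.
With the tool pointing down it reaches from about 0.25 to 0.775 m from the base axis. Payload 4 kg.
Tool frame: the origin (TCP) lies at the very end of the fingers, on their centre line; the grasp point (between the pads) lies 19 mm behind it; z points along the fingers, y is the direction in which the jaws open and shut (so a half turn about z gives the same grasp; the last joint's range is limited). The gripper opens to 85 mm and grips with 20 to 120 N. Pads are 22 mm wide; open, the fingers measure 114 mm over their backs; the gripper's body (76 mm by 85 mm) begins 54 mm behind the grasp point. The pads swing forward as they close: fully open they stand 13 mm farther back than shut.
Start: joints at [-1.211, 0.087, 1.371, -0, 1.684, -0.103], TCP at [0.246, -0.492, 0.231] pointing down, gripper open.
Joint ranges: [-3.1, 3.1], [-0.76, 2.03], [0.27, 2.55], [-1.08, 4.22], [0.17, 2.65], [-2.57, 2.57]. Speed limits (rad/s): [2.79, 2.79, 3.14, 3.14, 3.14, 3.14].

### API

Orientations are given as a 3x3 rotation matrix whose columns are the frame's x, y, z axes.
In Python, from rig import * gives the robot as it stands.
- The arm moves only by the tool step_arm, never from a script. Its argument "targets" is a list of rows, each an object with "jaw": the closure, from 0 (fully open) to 1 (shut); "slide": the shift along the tool's x, y, z in mm, a list of three; "turn": the turn about the tool's z in rad. In form: [{"jaw": jaw, "slide": [dx, dy, dz], "turn": turn}, ...]. A call has 1 to 20 rows; each row is the pose to reach, as a shift and turn from the pose measured when the call began, along the tool's axes at that moment; what a row does not reach only later rows make up. A row lasts 1/8 s, in which the tool goes at most 62.5 mm and 10.7 degrees, less where a joint would pass 70% of its speed; a pose out of reach is approached as far as the arm can. A call with a gripper value outside its range is refused whole. The fingers move at their own pace and stop on an object; "force" is the grip in N (left out, the last holds). Time passes only in rows, so rows that repeat a pose let the fingers close. It gives the time, the measured TCP pose, the force and the opening at its end, in the units of the state.
- state(): the state, without advancing time (a new reading comes with each control period).
- capture(name): name is "scene" or "top" or "wrist"; returns (picture, depth): 420x560x3 uint8, red, green, blue; 420x560 float32, m along the optical axis (not along the pixel's ray), 0 where there is no reading.
- get_calibration(name): a dict with "fov_y" (degrees; the focal length in pixels is half the picture's height over the tangent of half this angle, whatever the lens; pixels are square), "cx", "cy" (the principal point, pixels), "k1" (the pictures are not rectified: a ray, as slopes to the right and down, at radius r is drawn at 1 + k1 r^2 times it, then the intrinsics apply), "eye" and "orientation" of the camera in the world. Camera axes: x right, y down, z forward; pixel columns grow to the right and rows downward; lengths in m; the calibration is good to about 2 mm. A picture is of the moment at which its call begins: read the wrist's pose just before it. get_calibration takes no time and is no camera call; for the wrist camera it gives the pose at the moment of the call.
- sign_off(): hands the job in, once; it reports no verdict.
The state is a dict: "clock": time; "joint_positions": joint angles; "qvel": joint speeds; "joint_torque": joint torques, N m; "eef_pos": TCP position; "eef_rot": TCP orientation; "wrist_force": force on the tool from outside, world axes, zero at the start; "moment": the same for the moment, N m; "gripper_width": opening from 0.0 (shut) to 1.0 (fully open).
Only numpy, scipy, OpenCV 4.12 (cv2) and the standard library are available. Lean on these libraries where they do the work, as an engineer would, in place of code of your own. Each camera call takes 0.05 s, during which the arm holds its last target.

## Working session

There is one attempt and no reset: what is moved stays moved. The work goes in short steps, Python scripts to look and compute and a tool call to move; the robot and the scene stay as the last step left them, time stands still between calls to the robot, and variables do not carry over. Pictures are saved under pics/ and viewed, and the job is handed in when it is done.

Besides the shell and the picture viewer there is one more tool, called after ">>>" as name(argument=value, ...) on one line, values as JSON. step_arm: Moves the arm, as the interface text tells. Its arguments: {"type":"object","properties":{"targets":{"type":"array","items":{"type":"object","properties":{"jaw":{"type":"number"},"slide":{"type":"array","items":{"type":"number"}},"turn":{"type":"number"}}}},"force":{"type":"number"}},"required":["targets"]}

```bash
mkdir -p pics; ls
cat > h.py <<'E'
from rig import *
import numpy as np, cv2, pickle
def grab(n):
    cal=get_calibration(n); p,d=capture(n)
    pickle.dump((cal,p,d),open(f'pics/{n}.pkl','wb'))
    return cal,p,d
def load(n): return pickle.load(open(f'pics/{n}.pkl','rb'))
def ray(cal,u,v,shape=(420,560)):
    f=shape[0]/2/np.tan(np.radians(cal['fov_y'])/2)
    K=np.array([[f,0,cal['cx']],[0,f,cal['cy']],[0,0,1]])
    p=cv2.undistortPoints(np.array([[[u,v]]],float),K,np.array([cal['k1'],0,0,0,0]))[0,0]
    return np.array([p[0],p[1],1.])
def atz(cal,u,v,z):
    r=np.array(cal['orientation'])@ray(cal,u,v); e=np.array(cal['eye'])
    return e+r*(z-e[2])/r[2]
def dep(cal,d,u,v):
    return np.array(cal['eye'])+np.array(cal['orientation'])@ray(cal,u,v)*d[int(round(v)),int(round(u))]
def proj(cal,P):
    f=210/np.tan(np.radians(cal['fov_y'])/2)
    q=np.array(cal['orientation']).T@(np.array(P)-np.array(cal['eye'])); x=q[:2]/q[2]; r2=x@x
    return x*(1+cal['k1']*r2)*f+[cal['cx'],cal['cy']]
E
python3 - <<'E'
from h import *
for n in('scene','top','wrist'):
    c,p,d=grab(n); cv2.imwrite(f'pics/{n}0.png',p[:,:,::-1]); print(n,c)
print(state())
E
```

```text
pics
scene {'fov_y': 54.877403079043596, 'cx': 275.7893281739801, 'cy': 212.0197213545102, 'k1': -0.11439404403678162, 'eye': array([0.93222592, 0.58476349, 0.64217225]), 'orientation': array([[-0.87195842,  0.29703698, -0.38917546],
       [ 0.48949153,  0.54404284, -0.68148033],
       [ 0.00930327, -0.7847206 , -0.61977982]])}
top {'fov_y': 57.23907431559258, 'cx': 278.2989595420507, 'cy': 207.42019993845295, 'k1': 0.03157437581484857, 'eye': array([ 0.44549145, -0.01348311,  0.93389182]), 'orientation': array([[-0.01649211, -0.98845609,  0.15060734],
       [-0.99938175,  0.02097377,  0.02821729],
       [-0.03105035, -0.15004887, -0.98819088]])}
wrist {'fov_y': 68.39159188207456, 'cx': 277.99294750618316, 'cy': 208.50027443045815, 'k1': -0.05066314575078842, 'eye': array([ 0.31195869, -0.45865479,  0.37321508]), 'orientation': array([[ 0.44725746, -0.85515652, -0.26204598],
       [-0.89440206, -0.42841297, -0.1284807 ],
       [-0.00239279,  0.29183842, -0.95646464]])}
{'clock': 0.15, 'joint_positions': array([-1.21113024e+00,  8.78038593e-02,  1.37195144e+00, -1.37755528e-05,
        1.68358097e+00, -1.03110552e-01]), 'qvel': array([-1.63075300e-03,  2.11307522e-05, -3.84265435e-03,  1.52641835e-03,
       -1.18208577e-04, -9.64410323e-04]), 'joint_torque': array([ 3.23709673e-05, -3.52379358e+01, -3.13680196e+01, -1.57487530e-04,
        8.10340920e-03, -4.25687752e-07]), 'eef_pos': array([ 0.24538739, -0.4917881 ,  0.23037533]), 'eef_rot': array([[ 8.94817101e-01,  4.46432484e-01, -6.26498873e-04],
       [ 4.46432893e-01, -8.94815637e-01,  1.62723368e-03],
       [ 1.65848986e-04, -1.73576623e-03, -9.99998480e-01]]), 'wrist_force': array([0.48789688, 0.14214976, 0.12057049]), 'moment': array([0.0245236 , 0.04097725, 0.01561419]), 'gripper_width': 0.9976315418394291}
```

View pics/top0.png

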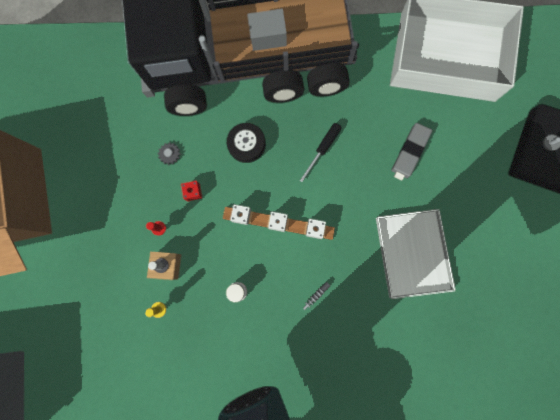

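View pics/scene0.png

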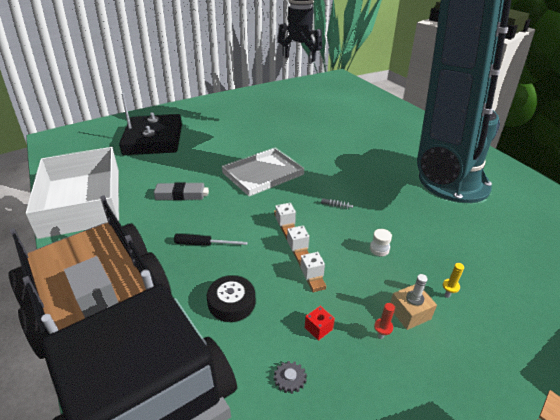

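View pics/wrist0.png

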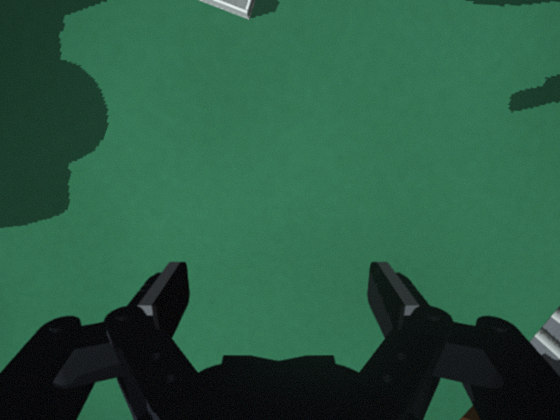

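The top view shows the rail with three blocks at (240,214), (278,221) and (316,229). The stand and gauge are at (162,265), the tray at (415,253), and the red and yellow decoys sit near the stand.

Run:
```python
from h import *
c,p,d=load('top')
a=p[190:290,130:350][:,:,::-1]
cv2.imwrite('pics/topc.png',cv2.resize(a,None,fx=3.6,fy=3.6,interpolation=cv2.INTER_CUBIC))
a=p[200:305,370:460][:,:,::-1]
cv2.imwrite('pics/topt.png',cv2.resize(a,None,fx=5,fy=5,interpolation=cv2.INTER_CUBIC))
c,p,d=load('scene')
a=p[190:340,260:480][:,:,::-1]
cv2.imwrite('pics/scec.png',cv2.resize(a,None,fx=3.6,fy=3.6,interpolation=cv2.INTER_CUBIC))
```

```text
(no output)
```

View pics/topc.png

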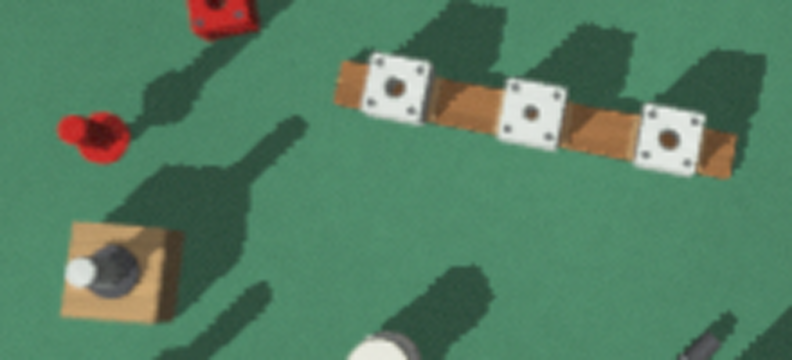

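View pics/topt.png

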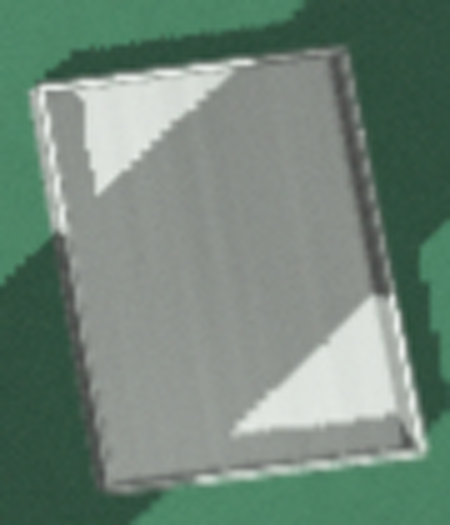

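View pics/scec.png

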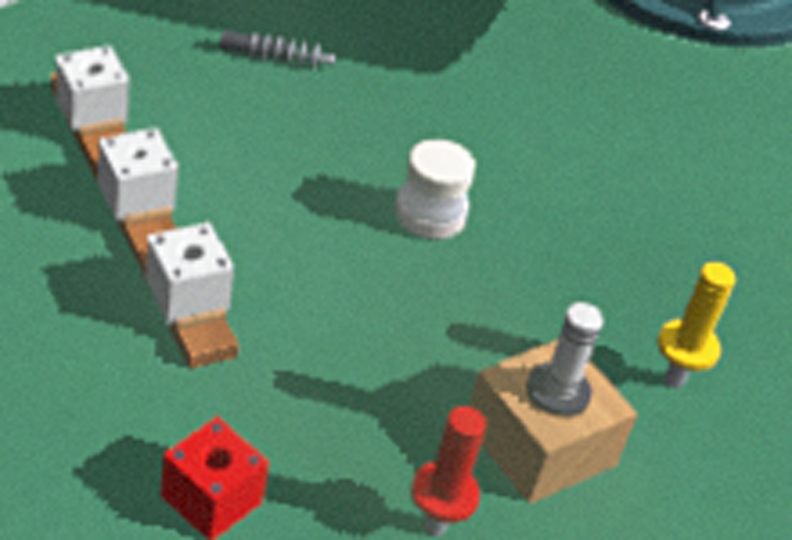

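Run:
```python
from h import *
c,p,d=load('top')
def T(U,V,z,s=3.6,o=(130,190)): return atz(c,(U+.5)/s-.5+o[0],(V+.5)/s-.5+o[1],z)
for n,a in dict(L=(395,88),M=(531,113),R=(669,140)).items():
    print(n,T(*a,.048).round(4), dep(c,d,(a[0])/3.6+130+2.5,a[1]/3.6+190+2.5).round(4))
print('gaugetop',T(81,272,.104).round(4)); print('flange',T(112,271,.049).round(4))
st=[T(*a,.044) for a in [(73,223),(163,229),(157,322),(62,316)]]
print('stand',np.mean(st,0).round(4),np.array(st).round(3))
tr=[T(*a,.022,5,(370,200)) for a in [(33,88),(348,48),(425,455),(103,490)]]
print('tray',np.mean(tr,0).round(4),np.array(tr).round(4))
for i in range(4): 
    e=tr[(i+1)%4]-tr[i]; print(np.linalg.norm(e).round(4),np.degrees(np.arctan2(e[1],e[0])).round(1))
# scene
c,p,d=load('scene')
def S(U,V,z): return atz(c,(U+.5)/3.6-.5+260,(V+.5)/3.6-.5+190,z)
for n,a in dict(R=(96,69),M=(140,154),L=(193,253)).items(): print(n,S(*a,.048).round(4))
print('gaugetop',S(584,315,.104).round(4));
```

```text
L [0.5667 0.1028 0.048 ] [0.56   0.0962 0.0473]
M [0.5487 0.015  0.048 ] [0.542  0.0085 0.0472]
R [ 0.5295 -0.073   0.048 ] [ 0.5227 -0.0792  0.05  ]
gaugetop [0.4523 0.2832 0.104 ]
flange [0.453  0.2831 0.049 ]
stand [0.4522 0.2836 0.044 ] [[0.484 0.311 0.044]
 [0.479 0.253 0.044]
 [0.42  0.255 0.044]
 [0.425 0.316 0.044]]
tray [ 0.4709 -0.3024  0.022 ] [[ 0.5562 -0.2186  0.022 ]
 [ 0.5722 -0.366   0.022 ]
 [ 0.3848 -0.385   0.022 ]
 [ 0.3706 -0.2398  0.022 ]]
0.1482 -83.8
0.1884 -174.2
0.1459 95.6
0.1868 6.5
R [ 0.5309 -0.0673  0.048 ]
M [0.5505 0.0198 0.048 ]
L [0.5694 0.108  0.048 ]
gaugetop [0.4546 0.2871 0.104 ]
```

>>> step_arm(targets=[{"jaw": 0, "slide": [531, -601, 30], "turn": -0.9}, {"jaw": 0, "slide": [531, -601, 30], "turn": -0.9}, {"jaw": 0, "slide": [531, -601, 30], "turn": -0.9}, {"jaw": 0, "slide": [531, -601, 30], "turn": -0.9}, {"jaw": 0, "slide": [531, -601, 30], "turn": -0.9}, {"jaw": 0, "slide": [531, -601, 30], "turn": -0.9}, {"jaw": 0, "slide": [531, -601, 30], "turn": -0.9}, {"jaw": 0, "slide": [531, -601, 30], "turn": -0.9}, {"jaw": 0, "slide": [531, -601, 30], "turn": -0.9}, {"jaw": 0, "slide": [531, -601, 30], "turn": -0.9}, {"jaw": 0, "slide": [531, -601, 30], "turn": -0.9}, {"jaw": 0, "slide": [531, -601, 30], "turn": -0.9}, {"jaw": 0, "slide": [531, -601, 30], "turn": -0.9}, {"jaw": 0, "slide": [531, -601, 30], "turn": -0.9}, {"jaw": 0, "slide": [531, -601, 30], "turn": -0.9}, {"jaw": 0, "slide": [531, -601, 30], "turn": -0.9}])

```text
clock: 2.15
eef_pos: [0.4521, 0.2818, 0.2018]
eef_rot: [[0.208, 0.978, -0.0], [0.978, -0.208, 0.001], [0.001, -0.001, -1.0]]
wrist_force: [-0.4, -0.4, -0.2]
gripper_width: 1.003
```

Run:
```python
from h import *
s=state(); print(s['clock'],s['eef_pos'],s['eef_rot'],s['qvel'],s['joint_positions'])
c,p,d=grab('wrist'); pickle.dump((c,p,d,s),open('pics/wA.pkl','wb')); cv2.imwrite(f'pics/w1.png',p[:,:,::-1]); print(c)
```

```text
2.15 [0.45214419 0.28184694 0.20181843] [[ 2.08067880e-01  9.78114344e-01 -2.94566361e-04]
 [ 9.78113476e-01 -2.08067265e-01  1.42836010e-03]
 [ 1.33580988e-03 -5.85315185e-04 -9.99998937e-01]] [-0.00388091 -0.0064123  -0.00050722  0.00462432 -0.00329835  0.00082478] [4.50116606e-01 5.61810295e-02 1.46199576e+00 1.41618154e-03
 1.62305960e+00 6.59789829e-01]
{'fov_y': 68.39159188207456, 'cx': 277.99294750618316, 'cy': 208.50027443045815, 'k1': -0.05066314575078842, 'eye': array([0.46770818, 0.35444365, 0.34488091]), 'orientation': array([[ 0.97829426, -0.19785781, -0.06158426],
       [-0.20721462, -0.93630417, -0.28354293],
       [-0.00156041,  0.29014958, -0.95698003]])}
```

View pics/w1.png

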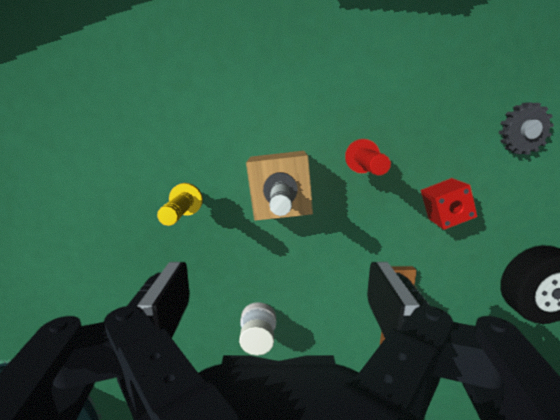

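Run:
```python
from h import *
c,p,d=load('wrist')
cv2.imwrite('pics/w1c.png',cv2.resize(p[140:230,235:325][:,:,::-1],None,fx=6,fy=6,interpolation=cv2.INTER_CUBIC))
for P in ([.4521,.2818,.2018],[.4521,.2818,.104],[.4521,.2818,.049]): print(proj(c,P))
```

```text
[278.00599111 266.10048413]
[278.1882652  209.98776356]
[278.24154397 193.54689854]
```

View pics/w1c.png

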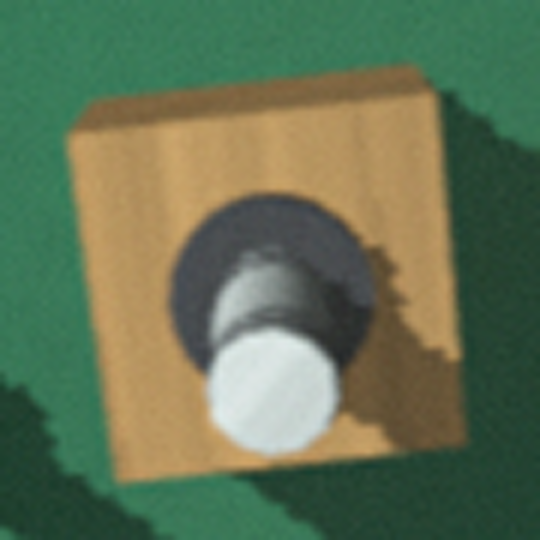

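Run:
```python
from h import *
c,p,d=load('wrist')
for u,v,z in((280.2,204.75,.104),(280.1,188.9,.049)):
    P=atz(c,u,v,z); print(P.round(4)); R=state()['eef_rot']; print((R.T@(P-state()['eef_pos'])).round(4))
```

```text
[0.4546 0.2858 0.104 ]
[0.0042 0.0015 0.098 ]
[0.4549 0.286  0.049 ]
[0.0044 0.0018 0.153 ]
```

>>> step_arm(force=40, targets=[{"jaw": 0.4, "slide": [4.3, 1.6, 50], "turn": 0}, {"jaw": 0.4, "slide": [4.3, 1.6, 100], "turn": 0}, {"jaw": 0.4, "slide": [4.3, 1.6, 130], "turn": 0}, {"jaw": 0.4, "slide": [4.3, 1.6, 141], "turn": 0}, {"jaw": 0.4, "slide": [4.3, 1.6, 141], "turn": 0}, {"jaw": 0.7, "slide": [4.3, 1.6, 141], "turn": 0}, {"jaw": 1, "slide": [4.3, 1.6, 141], "turn": 0}, {"jaw": 1, "slide": [4.3, 1.6, 141], "turn": 0}, {"jaw": 1, "slide": [4.3, 1.6, 141], "turn": 0}, {"jaw": 1, "slide": [4.3, 1.6, 141], "turn": 0}])

```text
clock: 3.45
eef_pos: [0.4559, 0.2865, 0.063]
eef_rot: [[0.208, 0.978, 0.003], [0.978, -0.208, 0.003], [0.004, 0.003, -1.0]]
wrist_force: [0.1, -1.5, 5.9]
gripper_width: 0.197
```

Run:
```python
from h import *
s=state(); print(s['clock'],s['eef_pos'],s['wrist_force'],s['moment'],s['gripper_width'])
c,p,d=grab('wrist'); pickle.dump((c,p,d,s),open('pics/wB.pkl','wb')); cv2.imwrite(f'pics/w2.png',p[:,:,::-1])
```

```text
3.45 [0.45594289 0.28649739 0.0630294 ] [ 0.14160507 -1.45795883  5.91107681] [-0.03811161  0.02536788 -0.04217478] 0.19721184493807092
```

View pics/w2.png

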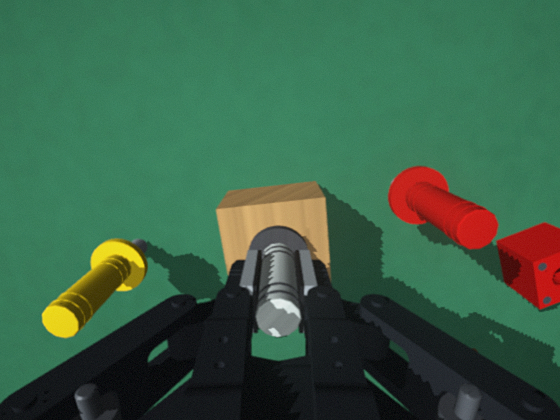

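>>> step_arm(targets=[{"jaw": 1, "slide": [0, 0, -15], "turn": 0}, {"jaw": 1, "slide": [0, 0, -45], "turn": 0}, {"jaw": 1, "slide": [0, 0, -100], "turn": 0}, {"jaw": 1, "slide": [-40, 20, -137], "turn": 0}, {"jaw": 1, "slide": [-93, 48, -137], "turn": 0}, {"jaw": 1, "slide": [-146, 75, -137], "turn": 0}, {"jaw": 1, "slide": [-199, 102, -137], "turn": 0}, {"jaw": 1, "slide": [-250, 128, -137], "turn": 0}, {"jaw": 1, "slide": [-293, 149, -137], "turn": 0}, {"jaw": 1, "slide": [-293, 149, -137], "turn": 0}, {"jaw": 1, "slide": [-293, 149, -137], "turn": 0}, {"jaw": 1, "slide": [-293, 149, -137], "turn": 0}])

```text
clock: 5.0
eef_pos: [0.54, -0.0303, 0.1996]
eef_rot: [[0.206, 0.978, 0.004], [0.978, -0.206, 0.004], [0.004, 0.003, -1.0]]
wrist_force: [0.3, -0.2, -1.2]
gripper_width: 0.193
```

Run:
```python
from h import *
s=state(); print(s['clock'],s['eef_pos'],s['eef_rot'],s['wrist_force'],s['moment'],s['gripper_width'],s['qvel'])
c,p,d=grab('wrist'); pickle.dump((c,p,d,s),open('pics/wC.pkl','wb')); cv2.imwrite(f'pics/w3.png',p[:,:,::-1])
cv2.imwrite('pics/w3c.png',cv2.resize(p[0:240,180:380][:,:,::-1],None,fx=2.5,fy=2.5,interpolation=cv2.INTER_CUBIC))
```

```text
5.0 [ 0.5399845  -0.03026459  0.19956106] [[ 0.20642503  0.97845595  0.00355736]
 [ 0.97845351 -0.2064373   0.00351591]
 [ 0.00417453  0.00275494 -0.99998749]] [ 0.25387537 -0.17181724 -1.1515383 ] [-0.00086598  0.05003119 -0.01856991] 0.19301530629096295 [ 0.00552649 -0.00040985  0.00158542 -0.00383867 -0.00194915  0.0002054 ]
```

View pics/w3.png

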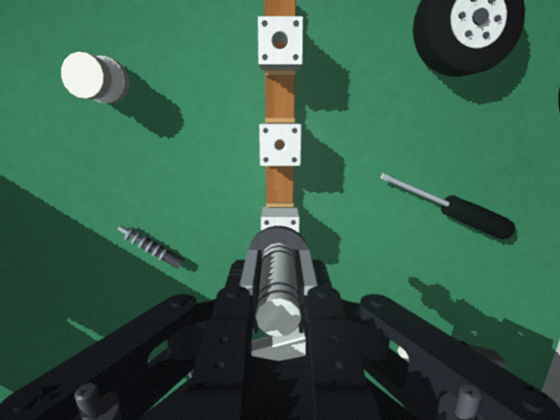

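View pics/w3c.png

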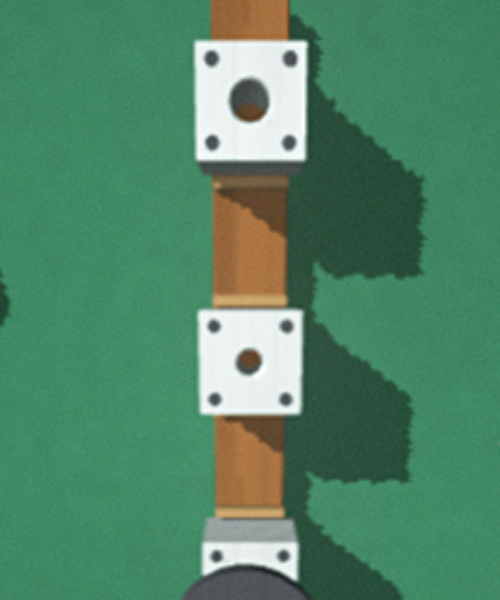

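Run:
```python
from h import *
c,p,d,s=pickle.load(open('pics/wC.pkl','rb'))
R=s['eef_rot'];t=s['eef_pos']
for n,(u,v) in dict(L=(279.3,39.7),M=(279.1,144.3)).items():
    P=atz(c,u,v,.048); print(n,P.round(4),(R.T@(P-t)).round(4), dep(c,d,u+12,v).round(4))
print(proj(c,t+[0,0,.041]),proj(c,t+[0,0,-.014]))
cv2.imwrite('pics/w3d.png',cv2.resize(p[210:350,210:350][:,:,::-1],None,fx=4,fy=4,interpolation=cv2.INTER_CUBIC))
```

```text
L [0.5697 0.1047 0.048 ] [0.1376 0.0008 0.1521] [0.5797 0.1021 0.0504]
M [0.5511 0.0168 0.048 ] [0.0477 0.0008 0.1518] [0.5622 0.0145 0.0482]
[278.32255581 314.97901654] [278.05075356 254.31027724]
```

View pics/w3d.png

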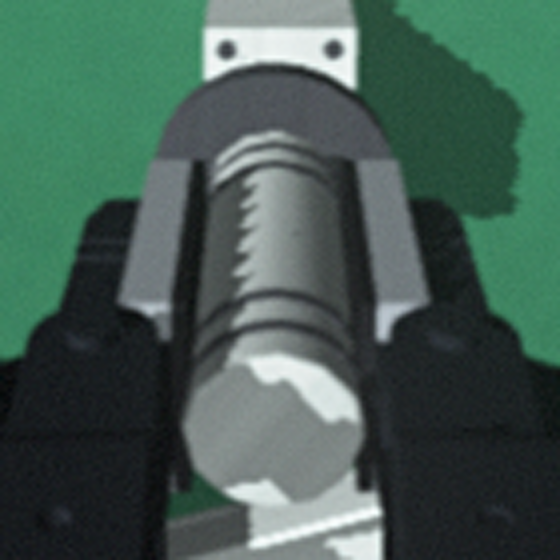

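>>> step_arm(targets=[{"jaw": 1, "slide": [60, 0.8, 0], "turn": 0}, {"jaw": 1, "slide": [110, 0.8, 20], "turn": 0}, {"jaw": 1, "slide": [138.3, 0.8, 50], "turn": 0}, {"jaw": 1, "slide": [138.3, 0.8, 85], "turn": 0}, {"jaw": 1, "slide": [138.3, 0.8, 95], "turn": 0}, {"jaw": 1, "slide": [138.3, 0.8, 95], "turn": 0}, {"jaw": 1, "slide": [138.3, 0.8, 95], "turn": 0}])

```text
clock: 5.92
eef_pos: [0.5708, 0.1051, 0.1072]
eef_rot: [[0.207, 0.978, 0.007], [0.978, -0.207, 0.004], [0.005, 0.006, -1.0]]
wrist_force: [-0.7, 0.3, -1.0]
gripper_width: 0.196
```

Run:
```python
from h import *
s=state(); print(s['clock'],s['eef_pos'],s['eef_rot'],s['wrist_force'],s['moment'],s['gripper_width'])
L=np.array([.5697,.1047,.048])+.0007*np.array([.206,.978,0])
print((s['eef_rot'].T@(L-s['eef_pos'])).round(4))
c,p,d=grab('wrist'); cv2.imwrite(f'pics/w4.png',p[:,:,::-1])
c,p,d=grab('scene'); cv2.imwrite('pics/s4.png',cv2.resize(p[170:310,250:390][:,:,::-1],None,fx=4,fy=4,interpolation=cv2.INTER_CUBIC))
```

```text
5.925 [0.57080376 0.10513985 0.10723494] [[ 0.20660962  0.9783969   0.00720844]
 [ 0.97841033 -0.2066394   0.00365731]
 [ 0.00506785  0.00629717 -0.99996733]] [-0.68153337  0.29168254 -0.97501158] [ 0.05240647  0.03301282 -0.06981434] 0.1962145435062753
[-0.0003 -0.0014  0.0592]
```

View pics/w4.png

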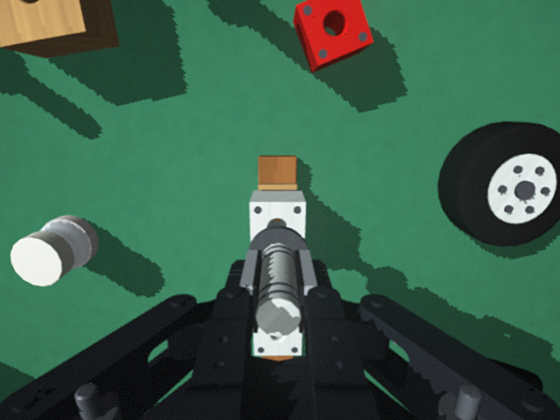

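View pics/s4.png

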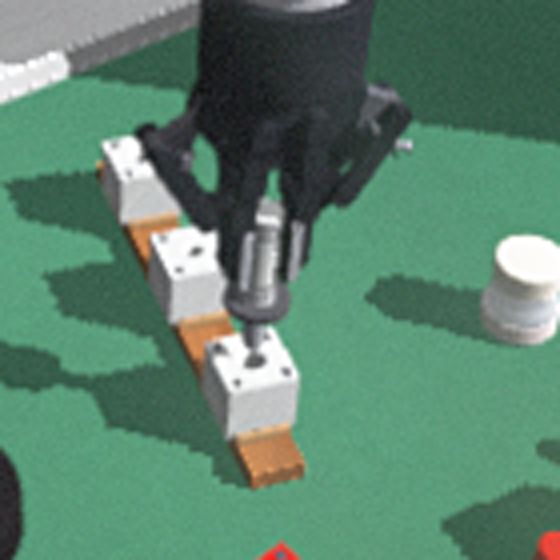

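Run:
```python
from h import *
c,p,d=load('wrist'); s=state();R=s['eef_rot'];t=s['eef_pos']; print(t,R[:,2],c['eye'],(R.T@(c['eye']-t)))
c0,_,_,s0=pickle.load(open('pics/wC.pkl','rb'));print(s0['eef_rot'].T@(c0['eye']-s0['eef_pos']))
a=p[150:380,230:330][:,:,::-1]; cv2.imwrite('pics/w4c.png',cv2.resize(a,None,fx=4,fy=4,interpolation=cv2.INTER_CUBIC)[:600]);cv2.imwrite('pics/w4d.png',cv2.resize(a,None,fx=4,fy=4,interpolation=cv2.INTER_CUBIC)[600:])
```

```text
[0.57078096 0.10503545 0.10721624] [ 0.00723589  0.00370077 -0.99996697] [0.58516686 0.17744904 0.25057558] [ 7.45558858e-02  1.43208145e-06 -1.42982519e-01]
[ 7.44208352e-02  2.51097720e-05 -1.42962028e-01]
```

View pics/w4c.png

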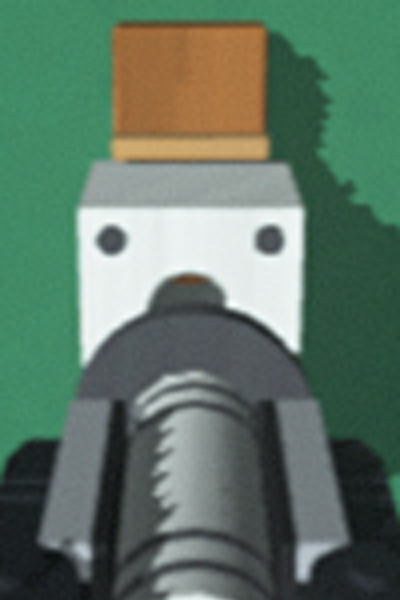

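View pics/w4d.png

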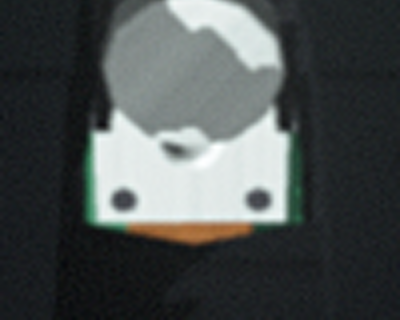

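Run:
```python
from h import *
c,p,d=load('wrist'); s=state();R=s['eef_rot'];t=s['eef_pos']
pts=[atz(c,230+(U+.5)/4-.5,150+(V+.5)/4-.5,.048) for U,V in((111,240),(269,240),(258,800),(123,800))]
m=np.mean(pts,0); print(m.round(4),[np.linalg.norm(pts[i]-pts[i-1]).round(4) for i in range(4)])
print((R.T@(m-t)).round(4))
for z in(.041,-.014,-.049): print(z,proj(c,t-R[:,2]*z))
# handle top center, flange
P=atz(c,230+194.5/4-.5,150+(600+55.5)/4-.5,t[2]+.041); print((R.T@(P-t)).round(4))
```

```text
[0.5609 0.0598 0.048 ] [np.float64(0.1174), np.float64(0.0271), np.float64(0.1175), np.float64(0.0271)]
[-0.0466 -0.0007  0.059 ]
0.041 [278.04630269 315.60550655]
-0.014 [278.13360859 254.41250389]
-0.049 [278.16592212 231.61386671]
[ 0.001  0.    -0.041]
```

>>> step_arm(targets=[{"jaw": 1, "slide": [-1, -1, 4], "turn": 0}, {"jaw": 1, "slide": [-1, -1, 9], "turn": 0}, {"jaw": 1, "slide": [-1, -1, 12], "turn": 0}, {"jaw": 1, "slide": [-1, -1, 15], "turn": 0}, {"jaw": 1, "slide": [-1, -1, 15], "turn": 0}])

```text
clock: 6.65
eef_pos: [0.5695, 0.1044, 0.0917]
eef_rot: [[0.207, 0.978, 0.007], [0.978, -0.207, 0.004], [0.005, 0.006, -1.0]]
wrist_force: [0.6, 0.2, -1.7]
gripper_width: 0.206
```

>>> step_arm(targets=[{"jaw": 1, "slide": [0, 0, 4], "turn": 0}, {"jaw": 1, "slide": [0, 0, 9], "turn": 0}, {"jaw": 1, "slide": [0, 0, 14], "turn": 0}, {"jaw": 1, "slide": [0, 0, 18], "turn": 0}, {"jaw": 1, "slide": [0, 0, 21], "turn": 0}, {"jaw": 1, "slide": [0, 0, 21], "turn": 0}])

```text
clock: 7.4
eef_pos: [0.5694, 0.1045, 0.0703]
eef_rot: [[0.207, 0.978, 0.006], [0.978, -0.207, 0.004], [0.005, 0.005, -1.0]]
wrist_force: [0.4, -0.1, -0.8]
gripper_width: 0.199
```

Run:
```python
from h import *
s=state(); print(s['clock'],s['eef_pos'],s['eef_rot'],s['wrist_force'],s['moment'],s['gripper_width'])
c,p,d=grab('scene'); cv2.imwrite('pics/s5.png',cv2.resize(p[170:310,250:390][:,:,::-1],None,fx=4,fy=4,interpolation=cv2.INTER_CUBIC))
```

```text
7.4 [0.56941735 0.1044529  0.07029475] [[ 0.20669878  0.97838785  0.0057299 ]
 [ 0.9783932  -0.20672113  0.00362179]
 [ 0.00472801  0.00485748 -0.99997703]] [ 0.39436479 -0.10618614 -0.77081943] [ 0.11545144 -0.01068746  0.00540861] 0.1990578603833508
```

View pics/s5.png

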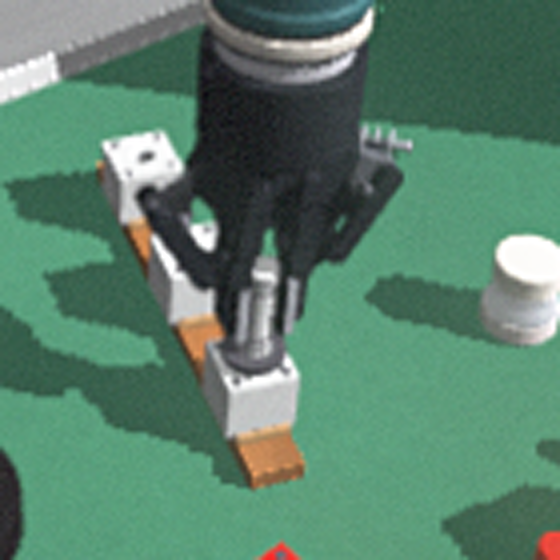

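The pin is about 27 mm into the left block with no reaction force, so the left block takes it. I'm withdrawing it and going to the middle block.

>>> step_arm(targets=[{"jaw": 1, "slide": [0, 0, -10], "turn": 0}, {"jaw": 1, "slide": [0, 0, -25], "turn": 0}, {"jaw": 1, "slide": [0, 0, -40], "turn": 0}, {"jaw": 1, "slide": [0, 0, -42], "turn": 0}, {"jaw": 1, "slide": [-45, 0, -42], "turn": 0}, {"jaw": 1, "slide": [-90, 0, -42], "turn": 0}, {"jaw": 1, "slide": [-90, 0, -38], "turn": 0}, {"jaw": 1, "slide": [-90, 0, -38], "turn": 0}, {"jaw": 1, "slide": [-90, 0, -38], "turn": 0}])

```text
clock: 8.57
eef_pos: [0.5508, 0.0172, 0.108]
eef_rot: [[0.205, 0.979, 0.006], [0.979, -0.205, 0.004], [0.005, 0.005, -1.0]]
wrist_force: [-0.5, 0.5, -0.3]
gripper_width: 0.2
```

Run:
```python
from h import *
s=state(); print(s['clock'],s['eef_pos'],s['eef_rot'],s['wrist_force'],s['moment'],s['gripper_width'])
M=np.array([.56942,.10445,.048])-.09*np.array([.2069,.9783,0])
print((s['eef_rot'].T@(M-s['eef_pos'])).round(4), (M-s['eef_pos']).round(4))
```

```text
8.575 [0.55079091 0.01721907 0.10801629] [[ 0.20545385  0.97864902  0.00590088]
 [ 0.97865326 -0.205479    0.00402319]
 [ 0.0051498   0.00494834 -0.9999745 ]] [-0.48791296  0.53854495 -0.2878171 ] [ 0.03625675  0.00844158 -0.01913806] 0.20038858016509925
[-0.0011 -0.0001  0.06  ] [ 0.     -0.0008 -0.06  ]
```

>>> step_arm(targets=[{"jaw": 1, "slide": [-0.8, 0, 4], "turn": 0}, {"jaw": 1, "slide": [-0.8, 0, 8], "turn": 0}, {"jaw": 1, "slide": [-0.8, 0, 11], "turn": 0}, {"jaw": 1, "slide": [-0.8, 0, 13], "turn": 0}, {"jaw": 1, "slide": [-0.8, 0, 14.5], "turn": 0}, {"jaw": 1, "slide": [-0.8, 0, 14.5], "turn": 0}])

```text
clock: 9.32
eef_pos: [0.5518, 0.017, 0.0951]
eef_rot: [[0.205, 0.979, 0.009], [0.979, -0.205, 0.005], [0.007, 0.008, -1.0]]
wrist_force: [0.1, 1.6, 5.3]
gripper_width: 0.203
```

>>> step_arm(targets=[{"jaw": 1, "slide": [0, 0, 2.5], "turn": 0}, {"jaw": 1, "slide": [0, 0, 2.5], "turn": 0}])

```text
clock: 9.57
eef_pos: [0.5523, 0.0171, 0.0949]
eef_rot: [[0.205, 0.979, 0.011], [0.979, -0.205, 0.005], [0.007, 0.01, -1.0]]
wrist_force: [-3.2, 0.7, 10.5]
gripper_width: 0.196
```

Run:
```python
from h import *
s=state(); print(s['clock'],s['eef_pos'],s['wrist_force'],s['moment'],s['gripper_width'])
c,p,d=grab('scene'); cv2.imwrite('pics/s6.png',cv2.resize(p[170:310,250:390][:,:,::-1],None,fx=4,fy=4,interpolation=cv2.INTER_CUBIC))
```

```text
9.575 [0.55225375 0.01714012 0.09486062] [-3.16072028  0.74856766 10.52471601] [0.17363676 0.70339949 0.02885603] 0.1960830489540896
```

View pics/s6.png

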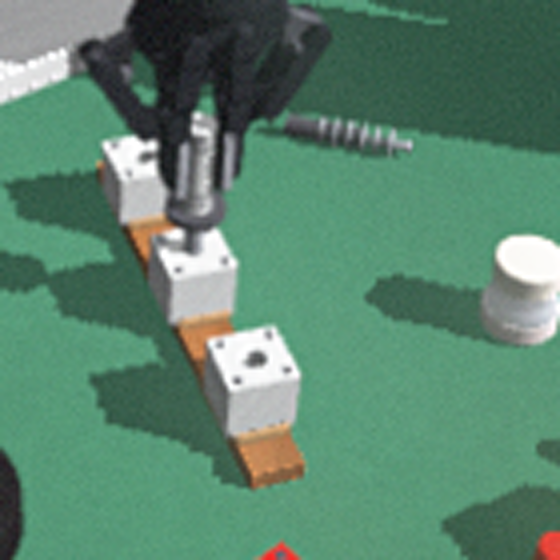

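>>> step_arm(targets=[{"jaw": 1, "slide": [0, 0, -8], "turn": 0}, {"jaw": 1, "slide": [0, 0, -15], "turn": 0}, {"jaw": 1, "slide": [-45, -1.5, -15], "turn": 0}, {"jaw": 1, "slide": [-91, -1.5, -15], "turn": 0}, {"jaw": 1, "slide": [-91, -1.5, -13], "turn": 0}, {"jaw": 1, "slide": [-91, -1.5, -13], "turn": 0}, {"jaw": 1, "slide": [-91, -1.5, -13], "turn": 0}])

```text
clock: 10.5
eef_pos: [0.5321, -0.0708, 0.107]
eef_rot: [[0.204, 0.979, 0.011], [0.979, -0.204, 0.005], [0.008, 0.009, -1.0]]
wrist_force: [-0.3, 0.1, -0.6]
gripper_width: 0.199
```

Run:
```python
from h import *
s=state(); print(s['clock'],s['eef_pos'],s['eef_rot'],s['wrist_force'],s['moment'],s['gripper_width'])
M=np.array([.56942,.10445,.048])-.18*np.array([.2069,.9783,0])
d=M-s['eef_pos'];d[2]=0
print((s['eef_rot'].T@d).round(4), (M-s['eef_pos']).round(4))
c,p,dd=grab('scene'); cv2.imwrite('pics/s7.png',cv2.resize(p[170:310,250:390][:,:,::-1],None,fx=4,fy=4,interpolation=cv2.INTER_CUBIC))
c,p,dd=grab('wrist'); cv2.imwrite('pics/w7.png',p[:,:,::-1])
```

```text
10.5 [ 0.53206517 -0.07080577  0.10702848] [[ 0.20405223  0.97890283  0.01058031]
 [ 0.97893125 -0.20411716  0.00545918]
 [ 0.00750363  0.00924343 -0.99992912]] [-0.31614641  0.14890844 -0.63168514] [ 0.04070094 -0.02070192  0.05318567] 0.1994553573766794
[-0.0008  0.0003 -0.    ] [ 0.0001 -0.0008 -0.059 ]
```

View pics/s7.png

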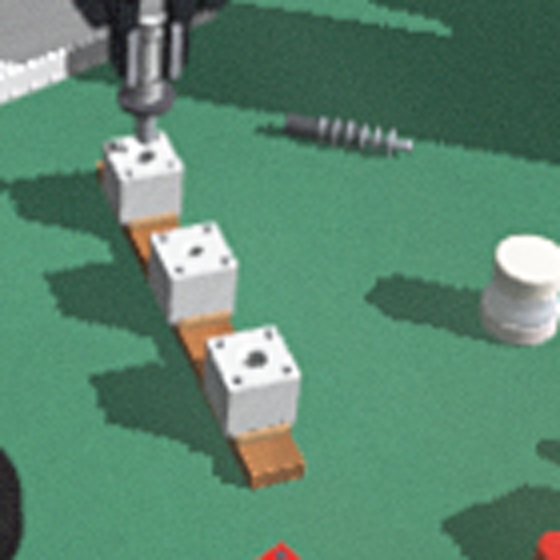

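View pics/w7.png

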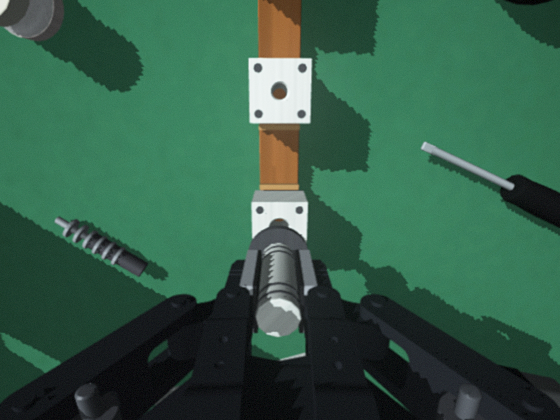

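>>> step_arm(targets=[{"jaw": 1, "slide": [-0.8, 0, 4], "turn": 0}, {"jaw": 1, "slide": [-0.9, 0, 8], "turn": 0}, {"jaw": 1, "slide": [-0.9, -0.1, 11], "turn": 0}, {"jaw": 1, "slide": [-0.9, -0.1, 13], "turn": 0}, {"jaw": 1, "slide": [-0.9, -0.2, 15], "turn": 0}, {"jaw": 1, "slide": [-0.9, -0.2, 15], "turn": 0}])

```text
clock: 11.35
eef_pos: [0.532, -0.0715, 0.0921]
eef_rot: [[0.204, 0.979, 0.011], [0.979, -0.204, 0.005], [0.007, 0.01, -1.0]]
wrist_force: [0.5, 0.6, -0.8]
gripper_width: 0.197
```

Past the depth where the middle block stopped it, with no force. Continuing.

>>> step_arm(targets=[{"jaw": 1, "slide": [0, 0, 4], "turn": 0}, {"jaw": 1, "slide": [0, -0.1, 9], "turn": 0}, {"jaw": 1, "slide": [-0.1, -0.1, 14], "turn": 0}, {"jaw": 1, "slide": [-0.1, -0.2, 18], "turn": 0}, {"jaw": 1, "slide": [-0.1, -0.2, 21.5], "turn": 0}, {"jaw": 1, "slide": [-0.1, -0.2, 21.5], "turn": 0}])

```text
clock: 12.1
eef_pos: [0.5316, -0.0715, 0.07]
eef_rot: [[0.204, 0.979, 0.01], [0.979, -0.204, 0.005], [0.007, 0.009, -1.0]]
wrist_force: [0.7, 0.2, -0.1]
gripper_width: 0.197
```

Run:
```python
from h import *
s=state(); print(s['clock'],s['eef_pos'],s['eef_rot'],s['wrist_force'],s['moment'],s['gripper_width'])
d=np.array([.45594,.28650,.11])-s['eef_pos'];print((s['eef_rot'].T@d).round(4))
c,p,d=grab('scene'); cv2.imwrite('pics/s8.png',cv2.resize(p[170:310,250:390][:,:,::-1],None,fx=4,fy=4,interpolation=cv2.INTER_CUBIC))
```

```text
12.1 [ 0.53163326 -0.07147174  0.07004882] [[ 0.20380517  0.97896198  0.00984381]
 [ 0.97898419 -0.20386425  0.00541572]
 [ 0.00730859  0.00853319 -0.99993688]] [ 0.67916575  0.22772958 -0.14871282] [ 0.03882201 -0.04470807 -0.00917701] 0.19672688934297697
[ 0.3353 -0.1467 -0.0388]
```

View pics/s8.png

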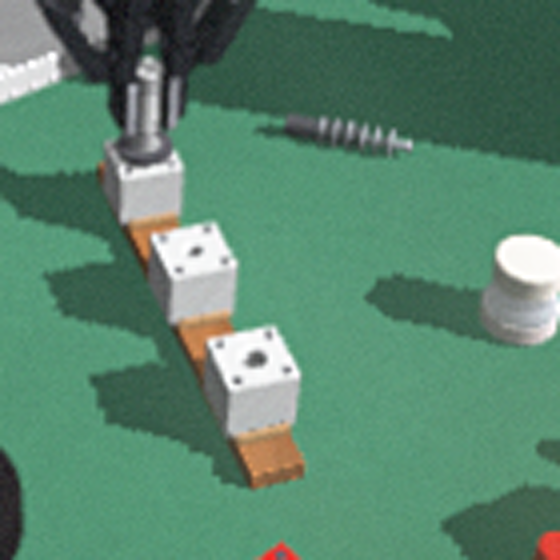

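>>> step_arm(targets=[{"jaw": 1, "slide": [0, 0, -15], "turn": 0}, {"jaw": 1, "slide": [0, 0, -45], "turn": 0}, {"jaw": 1, "slide": [20, -10, -90], "turn": 0}, {"jaw": 1, "slide": [70, -31, -105], "turn": 0}, {"jaw": 1, "slide": [125, -55, -105], "turn": 0}, {"jaw": 1, "slide": [180, -79, -105], "turn": 0}, {"jaw": 1, "slide": [235, -103, -105], "turn": 0}, {"jaw": 1, "slide": [290, -127, -105], "turn": 0}, {"jaw": 1, "slide": [335, -147.5, -90], "turn": 0}, {"jaw": 1, "slide": [335, -147.5, -50], "turn": 0}, {"jaw": 1, "slide": [335, -147.5, -44], "turn": 0}, {"jaw": 1, "slide": [335, -147.5, -44], "turn": 0}, {"jaw": 1, "slide": [335, -147.5, -44], "turn": 0}])

```text
clock: 13.78
eef_pos: [0.4566, 0.2862, 0.1177]
eef_rot: [[0.205, 0.979, 0.014], [0.979, -0.205, 0.007], [0.01, 0.012, -1.0]]
wrist_force: [-0.3, -0.8, -1.1]
gripper_width: 0.2
```

Run:
```python
from h import *
s=state(); print(s['clock'],s['eef_pos'],s['eef_rot'],s['wrist_force'],s['moment'],s['gripper_width'])
d=np.array([.45594,.28650,s['eef_pos'][2]])-s['eef_pos'];print((s['eef_rot'].T@d).round(4))
c,p,d=grab('scene'); cv2.imwrite('pics/s9.png',cv2.resize(p[200:340,340:480][:,:,::-1],None,fx=4,fy=4,interpolation=cv2.INTER_CUBIC))
c,p,dd=grab('wrist'); cv2.imwrite('pics/w9.png',p[:,:,::-1])
```

```text
13.775 [0.45662357 0.28615276 0.11769568] [[ 0.20515062  0.97863652  0.01355679]
 [ 0.97868397 -0.20525615  0.00689955]
 [ 0.00953476  0.01185237 -0.9998843 ]] [-0.30345288 -0.79653081 -1.14057881] [ 0.02710467 -0.04308375 -0.05898839] 0.19978142017603784
[ 0.0002 -0.0007 -0.    ]
```

View pics/s9.png

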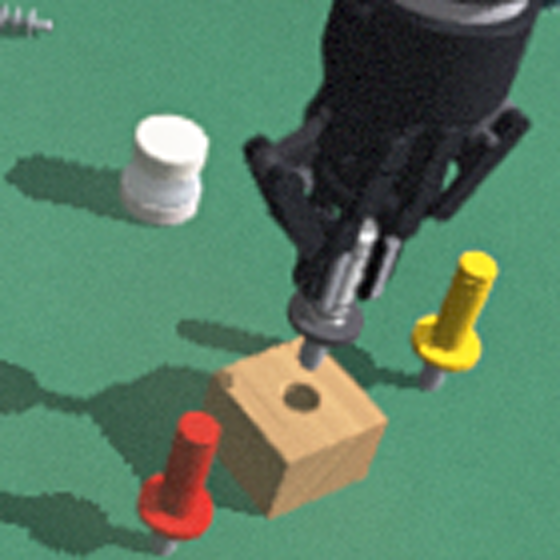

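View pics/w9.png

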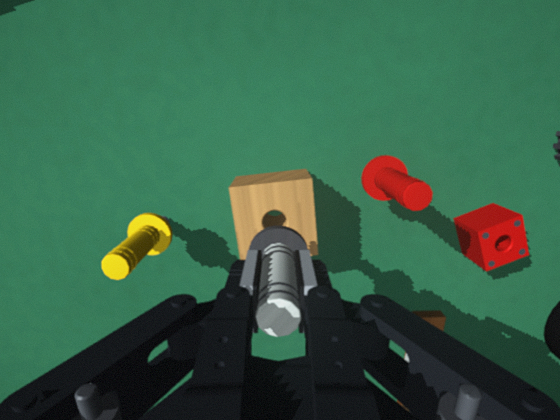

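Run:
```python
from h import *
c,p,d=load('wrist')
cv2.imwrite('pics/w9c.png',cv2.resize(p[160:265,225:330][:,:,::-1],None,fx=6,fy=6,interpolation=cv2.INTER_CUBIC)[:600])
```

```text
(no output)
```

View pics/w9c.png

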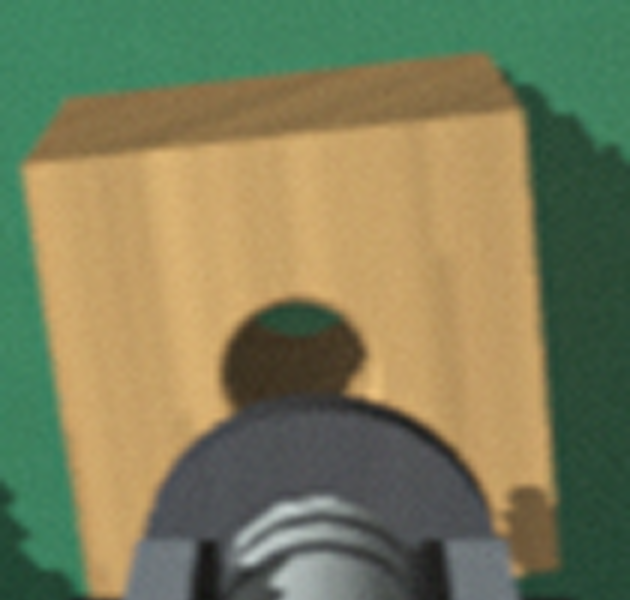

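Run:
```python
from h import *
c,p,d=load('wrist'); s=state();R=s['eef_rot'];t=s['eef_pos']
P=atz(c,273.75,221.4,.044);print(P,R.T@(P-t))
```

```text
[0.45402735 0.28584713 0.044     ] [-0.0015003  -0.00309524  0.07331055]
```

>>> step_arm(targets=[{"jaw": 1, "slide": [-1, -3, 5], "turn": 0}, {"jaw": 1, "slide": [-1, -3.1, 15], "turn": 0}, {"jaw": 1, "slide": [-1, -3.1, 24], "turn": 0}, {"jaw": 1, "slide": [-1.1, -3.2, 30], "turn": 0}, {"jaw": 1, "slide": [-1.1, -3.2, 36], "turn": 0}, {"jaw": 1, "slide": [-1.1, -3.2, 36], "turn": 0}])

```text
clock: 14.62
eef_pos: [0.4531, 0.2858, 0.0805]
eef_rot: [[0.205, 0.979, 0.012], [0.979, -0.205, 0.006], [0.008, 0.01, -1.0]]
wrist_force: [0.2, -0.3, -0.9]
gripper_width: 0.199
```

>>> step_arm(targets=[{"jaw": 1, "slide": [0, 0, 6], "turn": 0}, {"jaw": 1, "slide": [0, -0.1, 12], "turn": 0}, {"jaw": 1, "slide": [-0.1, -0.2, 16], "turn": 0}, {"jaw": 1, "slide": [-0.1, -0.2, 17.5], "turn": 0}, {"jaw": 1, "slide": [-0.1, -0.2, 17.5], "turn": 0}])

```text
clock: 15.25
eef_pos: [0.4533, 0.2859, 0.0632]
eef_rot: [[0.205, 0.979, 0.012], [0.979, -0.205, 0.006], [0.009, 0.011, -1.0]]
wrist_force: [-0.6, 0.5, -0.2]
gripper_width: 0.202
```

>>> step_arm(targets=[{"jaw": 0.7, "slide": [0, 0, 0], "turn": 0}, {"jaw": 0.5, "slide": [0, 0, 0], "turn": 0}, {"jaw": 0.4, "slide": [0, 0, 0], "turn": 0}, {"jaw": 0.4, "slide": [0, 0, -10], "turn": 0}, {"jaw": 0.4, "slide": [0, 0, -40], "turn": 0}, {"jaw": 0.4, "slide": [0, 0, -90], "turn": 0}, {"jaw": 0.4, "slide": [0, 0, -110], "turn": 0}, {"jaw": 0.4, "slide": [0, 0, -110], "turn": 0}])

```text
clock: 16.25
eef_pos: [0.4532, 0.286, 0.1764]
eef_rot: [[0.205, 0.979, 0.018], [0.979, -0.205, 0.009], [0.013, 0.016, -1.0]]
wrist_force: [0.6, 0.4, -0.6]
gripper_width: 0.601
```

Run:
```python
from h import *
s=state(); print(s['clock'],s['eef_pos'],s['eef_rot'],s['wrist_force'],s['gripper_width'])
R=s['eef_rot']; d=np.array([.5694-.0002,.1045-.0007,.14])-s['eef_pos'];print((R.T@d).round(4)); d[2]=.021-s['eef_pos'][2]; print((R.T@d).round(4))
c,p,d=grab('scene'); cv2.imwrite('pics/s10.png',cv2.resize(p[200:340,340:480][:,:,::-1],None,fx=4,fy=4,interpolation=cv2.INTER_CUBIC))
c,p,dd=grab('wrist'); cv2.imwrite('pics/w10.png',p[:,:,::-1])
```

```text
16.25 [0.45324147 0.28596578 0.17641214] [[ 0.20478742  0.97864355  0.01785829]
 [ 0.97872578 -0.20497073  0.00910238]
 [ 0.01256842  0.01561432 -0.99979909]] [ 0.59379751  0.40744038 -0.6144081 ] 0.6005772349313161
[-0.155   0.1503  0.0368]
[-0.1565  0.1484  0.1558]
```

View pics/s10.png

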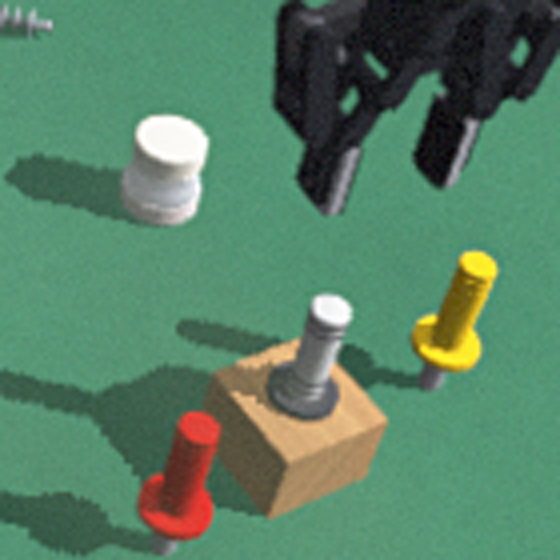

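View pics/w10.png

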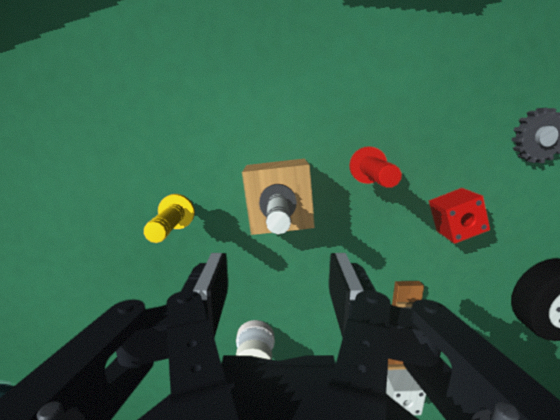

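>>> step_arm(force=50, targets=[{"jaw": 0.3, "slide": [-43, 42, 0], "turn": 0}, {"jaw": 0.3, "slide": [-86, 84, 5], "turn": 0}, {"jaw": 0.25, "slide": [-130, 126, 20], "turn": 0}, {"jaw": 0.25, "slide": [-155, 150.3, 37], "turn": 0}, {"jaw": 0.25, "slide": [-155, 150.3, 50], "turn": 0}, {"jaw": 0.25, "slide": [-156, 149.5, 90], "turn": 0}, {"jaw": 0.25, "slide": [-156.5, 148.5, 125], "turn": 0}, {"jaw": 0.25, "slide": [-156.5, 148.4, 150], "turn": 0}, {"jaw": 0.25, "slide": [-156.5, 148.4, 156], "turn": 0}, {"jaw": 0.25, "slide": [-156.5, 148.4, 156], "turn": 0}])

```text
clock: 17.6
eef_pos: [0.5659, 0.1031, 0.0164]
eef_rot: [[0.204, 0.979, 0.01], [0.979, -0.204, 0.006], [0.008, 0.009, -1.0]]
wrist_force: [0.8, -0.5, 0.4]
gripper_width: 0.751
```

Run:
```python
from h import *
s=state(); print(s['clock'],s['eef_pos'],s['eef_rot'],s['wrist_force'],s['gripper_width'])
c,p,dd=grab('wrist'); cv2.imwrite('pics/w11.png',p[:,:,::-1])
```

```text
17.6 [0.56591995 0.10306908 0.01644612] [[ 0.20410763  0.97889418  0.01030804]
 [ 0.97891531 -0.20417606  0.00607957]
 [ 0.00805591  0.00884981 -0.99992839]] [ 0.76101393 -0.52815774  0.40882874] 0.7510394972587806
```

View pics/w11.png

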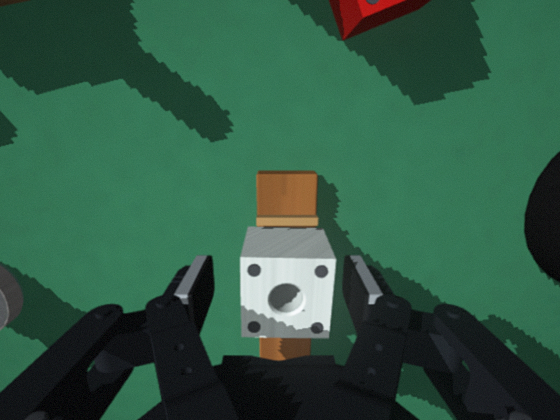

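>>> step_arm(force=50, targets=[{"jaw": 0.25, "slide": [1, 3.1, -4], "turn": 0}, {"jaw": 0.25, "slide": [1, 3.1, -4], "turn": 0}, {"jaw": 0.6, "slide": [1, 3.1, -4], "turn": 0}, {"jaw": 1, "slide": [1, 3.1, -4], "turn": 0}, {"jaw": 1, "slide": [1, 3.1, -4], "turn": 0}, {"jaw": 1, "slide": [1, 3.1, -4], "turn": 0}, {"jaw": 1, "slide": [1, 3.1, -4], "turn": 0}])

```text
clock: 18.52
eef_pos: [0.5704, 0.1033, 0.0222]
eef_rot: [[0.204, 0.979, 0.014], [0.979, -0.204, 0.006], [0.009, 0.012, -1.0]]
wrist_force: [-0.2, -0.3, 4.8]
gripper_width: 0.438
```

Run:
```python
from h import *
s=state(); print(s['clock'],s['eef_pos'],s['eef_rot'],s['wrist_force'],s['gripper_width'])
c,p,dd=grab('wrist'); cv2.imwrite('pics/w12.png',p[:,:,::-1])
a=np.radians(6.2); tx=np.array([np.cos(a),np.sin(a),0]); T=np.array([.4725,-.300,0])
for k in(.045,-.045):
  G=T+k*tx; print(G)
G=T+.045*tx; d=G-s['eef_pos']; d[2]=0; print((s['eef_rot'].T@d).round(4))
```

```text
18.525 [0.57041331 0.10330404 0.02217594] [[ 0.20427071  0.97882101  0.01352448]
 [ 0.97887414 -0.20436817  0.00625109]
 [ 0.00888267  0.01196185 -0.999889  ]] [-0.16870818 -0.32364141  4.83632598] 0.43751907371624515
[ 0.51723679 -0.29514003  0.        ]
[ 0.42776321 -0.30485997  0.        ]
[-0.4009  0.0294 -0.0032]
```

View pics/w12.png

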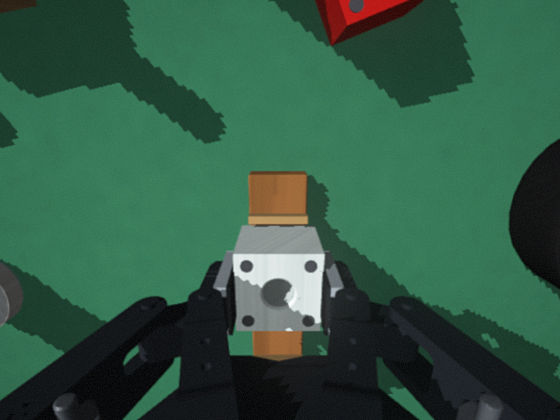

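>>> step_arm(targets=[{"jaw": 1, "slide": [0, 0, -20], "turn": 0}, {"jaw": 1, "slide": [0, 0, -60], "turn": 0}, {"jaw": 1, "slide": [0, 0, -110], "turn": 0}, {"jaw": 1, "slide": [-45, 4, -115], "turn": 0.15}, {"jaw": 1, "slide": [-100, 8, -115], "turn": 0.3}, {"jaw": 1, "slide": [-155, 12, -115], "turn": 0.45}, {"jaw": 1, "slide": [-210, 16, -115], "turn": 0.6}, {"jaw": 1, "slide": [-265, 20, -115], "turn": 0.75}, {"jaw": 1, "slide": [-320, 25, -115], "turn": 0.9}, {"jaw": 1, "slide": [-370, 29, -115], "turn": 1.05}, {"jaw": 1, "slide": [-400, 31, -110], "turn": 1.2}, {"jaw": 1, "slide": [-400, 31, -90], "turn": 1.25}, {"jaw": 1, "slide": [-400, 31, -70], "turn": 1.25}, {"jaw": 1, "slide": [-400, 31, -70], "turn": 1.25}, {"jaw": 1, "slide": [-400, 31, -70], "turn": 1.25}])

```text
clock: 20.45
eef_pos: [0.5181, -0.2949, 0.0889]
eef_rot: [[0.993, 0.115, 0.013], [0.115, -0.993, 0.007], [0.014, -0.005, -1.0]]
wrist_force: [-0.3, 0.2, -1.0]
gripper_width: 0.432
```

Run:
```python
from h import *
s=state(); print(s['clock'],s['eef_pos'],s['eef_rot'],s['wrist_force'],s['gripper_width'])
c,p,dd=grab('wrist'); cv2.imwrite('pics/w13.png',p[:,:,::-1])
c,p,dd=grab('scene'); cv2.imwrite('pics/s13.png',p[:,:,::-1])
```

```text
20.45 [ 0.51811293 -0.29486975  0.08891622] [[ 0.99327429  0.11503185  0.01318567]
 [ 0.11495396 -0.99334941  0.00652268]
 [ 0.01384829 -0.00496306 -0.99989179]] [-0.31719516  0.17561194 -1.00001141] 0.43206986811646386
```

View pics/w13.png

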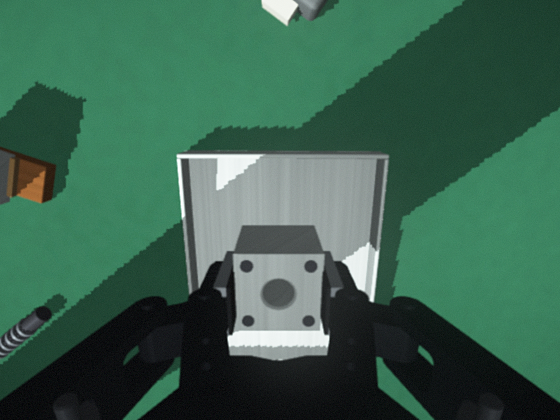

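View pics/s13.png

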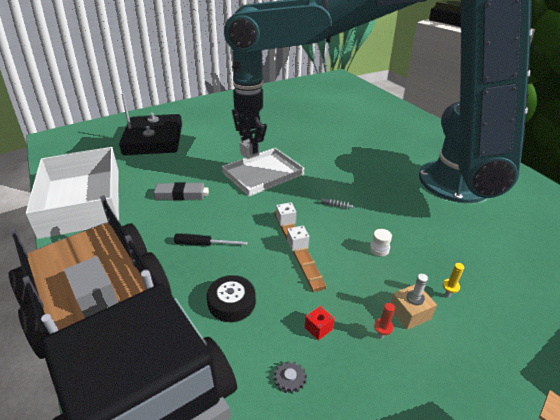

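Run:
```python
from h import *
c,p,d=load('wrist'); s=state();R=s['eef_rot'];t=s['eef_pos']
for u,v in((178,155.5),(388,155.5)): P=atz(c,u,v,.022);print(P.round(4),(R.T@(P-t)).round(4))
```

```text
[ 0.5585 -0.221   0.022 ] [ 0.047  -0.0689  0.069 ]
[ 0.5752 -0.3632  0.022 ] [0.0472 0.0742 0.0685]
```

>>> step_arm(targets=[{"jaw": 1, "slide": [-1, 2, 30], "turn": 0}, {"jaw": 1, "slide": [-1, 2, 55], "turn": 0}, {"jaw": 1, "slide": [-1, 2, 68], "turn": 0}, {"jaw": 1, "slide": [-1, 2, 73], "turn": 0}, {"jaw": 1, "slide": [-1, 2, 75], "turn": 0}, {"jaw": 1, "slide": [-1, 2, 75.5], "turn": 0}, {"jaw": 1, "slide": [-1, 2, 75.5], "turn": 0}])

```text
clock: 21.42
eef_pos: [0.5195, -0.2972, 0.0154]
eef_rot: [[0.993, 0.115, 0.016], [0.115, -0.993, 0.004], [0.017, -0.002, -1.0]]
wrist_force: [0.1, -0.5, -1.0]
gripper_width: 0.432
```

>>> step_arm(targets=[{"jaw": 1, "slide": [0, 0, 1.5], "turn": 0}, {"jaw": 1, "slide": [0, 0, 2.5], "turn": 0}, {"jaw": 1, "slide": [0, 0, 2.5], "turn": 0}])

```text
clock: 21.8
eef_pos: [0.5198, -0.2974, 0.0133]
eef_rot: [[0.993, 0.115, 0.017], [0.115, -0.993, 0.004], [0.017, -0.002, -1.0]]
wrist_force: [0.0, 0.3, 1.5]
gripper_width: 0.435
```

>>> step_arm(targets=[{"jaw": 0.4, "slide": [0, 0, 0], "turn": 0}, {"jaw": 0.3, "slide": [0, 0, 0], "turn": 0}, {"jaw": 0.3, "slide": [0, 0, 0], "turn": 0}, {"jaw": 0.3, "slide": [-0.5, 0, -15], "turn": 0}, {"jaw": 0.3, "slide": [-1, 0, -50], "turn": 0}, {"jaw": 0.3, "slide": [-1, 0, -100], "turn": 0}, {"jaw": 0.3, "slide": [-1, 0, -130], "turn": 0}, {"jaw": 0.3, "slide": [-1, 0, -130], "turn": 0}])

```text
clock: 22.8
eef_pos: [0.5185, -0.2994, 0.1486]
eef_rot: [[0.993, 0.115, 0.024], [0.115, -0.993, -0.002], [0.024, 0.004, -1.0]]
wrist_force: [0.4, -0.5, 0.4]
gripper_width: 0.706
```

Run:
```python
from h import *
s=state(); print(s['clock'],s['eef_pos'],s['eef_rot'],s['wrist_force'],s['gripper_width'])
R=np.array([.5316,-.0715,0]);d=R-s['eef_pos'];d[2]=0;print((s['eef_rot'].T@d).round(4))
d[2]=.022-s['eef_pos'][2];print((s['eef_rot'].T@d).round(4))
c,p,dd=grab('wrist'); cv2.imwrite('pics/w14.png',p[:,:,::-1])
```

```text
22.8 [ 0.51851481 -0.29941242  0.14864599] [[ 0.99305156  0.1151196   0.02441474]
 [ 0.11519266 -0.99334188 -0.00160289]
 [ 0.02406766  0.00440415 -0.99970063]] [ 0.36932766 -0.54165391  0.40294019] 0.705641180005999
[ 0.0392 -0.2249 -0.    ]
[ 0.0362 -0.2254  0.1266]
```

View pics/w14.png

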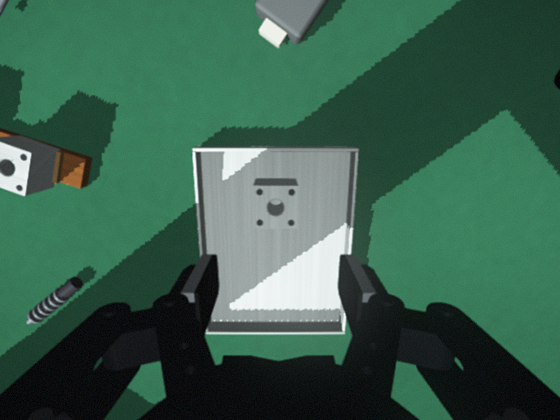

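>>> step_arm(targets=[{"jaw": 0.3, "slide": [10, -50, 0], "turn": -0.18}, {"jaw": 0.3, "slide": [18, -100, 0], "turn": -0.36}, {"jaw": 0.3, "slide": [26, -150, 0], "turn": -0.54}, {"jaw": 0.3, "slide": [33, -195, 0], "turn": -0.72}, {"jaw": 0.3, "slide": [38, -225, 10], "turn": -0.9}, {"jaw": 0.3, "slide": [38, -225, 30], "turn": -1.08}, {"jaw": 0.25, "slide": [38, -225, 45], "turn": -1.246}, {"jaw": 0.25, "slide": [38, -225, 45], "turn": -1.246}, {"jaw": 0.25, "slide": [38, -225, 45], "turn": -1.246}, {"jaw": 0.25, "slide": [38, -225, 45], "turn": -1.246}])

```text
clock: 24.1
eef_pos: [0.5305, -0.0709, 0.102]
eef_rot: [[0.209, 0.978, 0.021], [0.978, -0.209, 0.001], [0.006, 0.021, -1.0]]
wrist_force: [-0.3, -0.2, -0.4]
gripper_width: 0.749
```

Run:
```python
from h import *
s=state(); print(s['clock'],s['eef_pos'],s['eef_rot'],s['wrist_force'],s['gripper_width'])
R=np.array([.5316,-.0715,0]);d=R-s['eef_pos'];d[2]=0;print((s['eef_rot'].T@d).round(4))
d[2]=.022-s['eef_pos'][2];print((s['eef_rot'].T@d).round(4))
c,p,dd=grab('wrist'); cv2.imwrite('pics/w15.png',p[:,:,::-1])
```

```text
24.1 [ 0.53048887 -0.07090474  0.10196322] [[ 0.2093105   0.97761439  0.02142949]
 [ 0.97783369 -0.20938047  0.00105001]
 [ 0.00551342  0.0207347  -0.99976981]] [-0.26776399 -0.21795421 -0.42105039] 0.7488646900888961
[-0.0003  0.0012  0.    ]
[-0.0008 -0.0004  0.08  ]
```

View pics/w15.png

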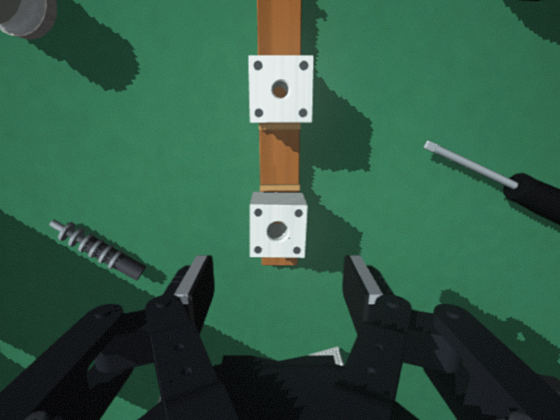

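>>> step_arm(force=50, targets=[{"jaw": 0.25, "slide": [-0.5, 0.5, 30], "turn": 0}, {"jaw": 0.25, "slide": [-0.8, 0, 60], "turn": 0}, {"jaw": 0.25, "slide": [-0.8, -0.4, 76], "turn": 0}, {"jaw": 0.25, "slide": [-0.8, -0.4, 80], "turn": 0}, {"jaw": 0.25, "slide": [-0.8, -0.4, 80], "turn": 0}, {"jaw": 0.6, "slide": [-0.8, -0.4, 80], "turn": 0}, {"jaw": 1, "slide": [-0.8, -0.4, 80], "turn": 0}, {"jaw": 1, "slide": [-0.8, -0.4, 80], "turn": 0}, {"jaw": 1, "slide": [-0.8, -0.4, 80], "turn": 0}, {"jaw": 1, "slide": [-0.8, -0.4, 80], "turn": 0}])

```text
clock: 25.4
eef_pos: [0.5328, -0.0718, 0.0236]
eef_rot: [[0.209, 0.978, 0.024], [0.978, -0.209, 0.0], [0.005, 0.024, -1.0]]
wrist_force: [0.0, -0.1, 5.9]
gripper_width: 0.436
```

Run:
```python
from h import *
s=state(); print(s['clock'],s['eef_pos'],s['eef_rot'],s['wrist_force'],s['gripper_width'])
a=np.radians(6.4); tx=np.array([np.cos(a),np.sin(a),0]); G=np.array([.519,-.2975,0])-.085*tx
d=G-s['eef_pos'];d[2]=.09-s['eef_pos'][2];print(G,(s['eef_rot'].T@d).round(4))
```

```text
25.4 [ 0.53279788 -0.0717965   0.02363561] [[ 2.08996589e-01  9.77611805e-01  2.44045815e-02]
 [ 9.77901591e-01 -2.09065540e-01  2.80398908e-04]
 [ 5.37627829e-03  2.38066767e-02 -9.99702125e-01]] [ 0.04934738 -0.05464649  5.87637364] 0.4363297165771818
[ 0.43452973 -0.30697486  0.        ] [-0.2502 -0.0453 -0.0688]
```

>>> step_arm(targets=[{"jaw": 1, "slide": [0, 0, -20], "turn": 0}, {"jaw": 1, "slide": [0, 0, -60], "turn": 0}, {"jaw": 1, "slide": [0, 2, -110], "turn": 0}, {"jaw": 1, "slide": [-45, -8, -115], "turn": 0.18}, {"jaw": 1, "slide": [-100, -18, -115], "turn": 0.36}, {"jaw": 1, "slide": [-155, -28, -115], "turn": 0.54}, {"jaw": 1, "slide": [-210, -38, -115], "turn": 0.72}, {"jaw": 1, "slide": [-250, -45, -115], "turn": 0.9}, {"jaw": 1, "slide": [-250, -45, -115], "turn": 1.08}, {"jaw": 1, "slide": [-250, -45, -90], "turn": 1.25}, {"jaw": 1, "slide": [-250, -45, -69], "turn": 1.25}, {"jaw": 1, "slide": [-250, -45, -69], "turn": 1.25}, {"jaw": 1, "slide": [-250, -45, -69], "turn": 1.25}, {"jaw": 1, "slide": [-250, -45, -69], "turn": 1.25}])

```text
clock: 27.15
eef_pos: [0.4355, -0.3074, 0.0915]
eef_rot: [[0.994, 0.11, 0.026], [0.11, -0.994, -0.001], [0.026, 0.004, -1.0]]
wrist_force: [-0.2, 0.1, -0.5]
gripper_width: 0.43
```

Run:
```python
from h import *
s=state(); print(s['clock'],s['eef_pos'],s['eef_rot'],s['wrist_force'],s['gripper_width'])
c,p,dd=grab('wrist'); cv2.imwrite('pics/w16.png',p[:,:,::-1])
```

```text
27.15 [ 0.43551034 -0.30738052  0.09150155] [[ 0.99358238  0.11004793  0.02614399]
 [ 0.11011819 -0.9939177  -0.0012589 ]
 [ 0.02584644  0.00412975 -0.99965739]] [-0.20275897  0.12146779 -0.47505829] 0.4301303346366972
```

View pics/w16.png

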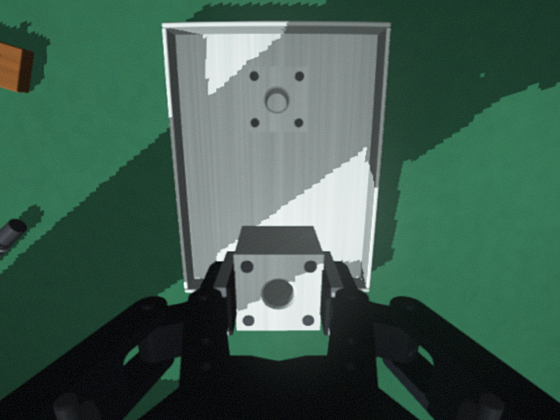

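Run:
```python
from h import *
c,p,d=load('wrist'); s=state();R=s['eef_rot'];t=s['eef_pos']
for u,v in((187,290),(368,290),(163,23),(390,23)): P=atz(c,u,v,.022);print(P.round(4),(R.T@(P-t)).round(4))
```

```text
[ 0.373  -0.2429  0.022 ] [-0.0567 -0.0712  0.0677]
[ 0.3884 -0.3838  0.022 ] [-0.057   0.0706  0.0683]
[ 0.5593 -0.2208  0.022 ] [ 0.1307 -0.0727  0.0725]
[ 0.5753 -0.3632  0.022 ] [0.131  0.0706 0.0731]
```

>>> step_arm(targets=[{"jaw": 1, "slide": [-1, 1, 30], "turn": 0}, {"jaw": 1, "slide": [-1.5, 1, 55], "turn": 0}, {"jaw": 1, "slide": [-2, 1, 68], "turn": 0}, {"jaw": 1, "slide": [-2, 1, 73], "turn": 0}, {"jaw": 1, "slide": [-2, 1, 76], "turn": 0}, {"jaw": 1, "slide": [-2, 1, 77.5], "turn": 0}, {"jaw": 1, "slide": [-2, 1, 77.5], "turn": 0}])

```text
clock: 28.08
eef_pos: [0.4362, -0.3091, 0.015]
eef_rot: [[0.994, 0.11, 0.027], [0.11, -0.994, -0.002], [0.027, 0.005, -1.0]]
wrist_force: [0.1, 1.3, 1.1]
gripper_width: 0.433
```

>>> step_arm(targets=[{"jaw": 1, "slide": [0, 0, 0.5], "turn": 0}, {"jaw": 0.4, "slide": [0, 0, 0.5], "turn": 0}, {"jaw": 0.3, "slide": [0, 0, 0.5], "turn": 0}, {"jaw": 0.3, "slide": [0, 0, 0.5], "turn": 0}, {"jaw": 0.3, "slide": [-0.5, 0, -15], "turn": 0}, {"jaw": 0.3, "slide": [-1, 0, -50], "turn": 0}, {"jaw": 0.3, "slide": [-1, 0, -100], "turn": 0}, {"jaw": 0.3, "slide": [-1, 0, -160], "turn": 0}, {"jaw": 0.3, "slide": [-1, 0, -200], "turn": 0}, {"jaw": 0.3, "slide": [-1, 0, -200], "turn": 0}, {"jaw": 0.3, "slide": [-1, 0, -200], "turn": 0}])

```text
clock: 29.45
eef_pos: [0.4294, -0.3085, 0.2149]
eef_rot: [[0.994, 0.11, 0.027], [0.11, -0.994, -0.002], [0.027, 0.005, -1.0]]
wrist_force: [0.2, 1.5, -0.7]
gripper_width: 0.697
```

Run:
```python
from h import *
s=state(); print(s['clock'],s['eef_pos'],s['wrist_force'],s['gripper_width'])
c,p,d=grab('wrist'); cv2.imwrite('pics/w17.png',p[:,:,::-1])
cs,ps,ds=grab('scene'); cv2.imwrite('pics/s17.png',cv2.resize(ps[140:340,215:475][:,:,::-1],None,fx=3,fy=3,interpolation=cv2.INTER_CUBIC))
```

```text
29.45 [ 0.42943247 -0.30848751  0.21487029] [ 0.18155168  1.5270243  -0.65580157] 0.6969771526458458
```

View pics/w17.png

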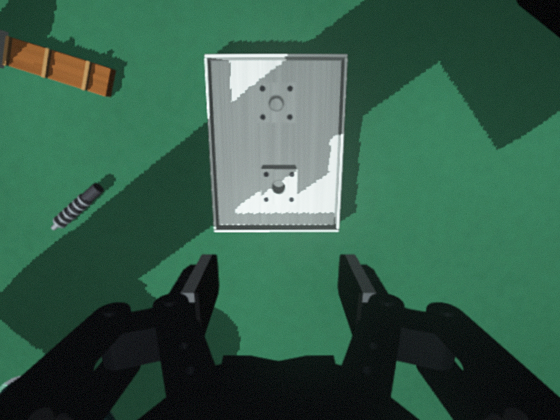

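View pics/s17.png

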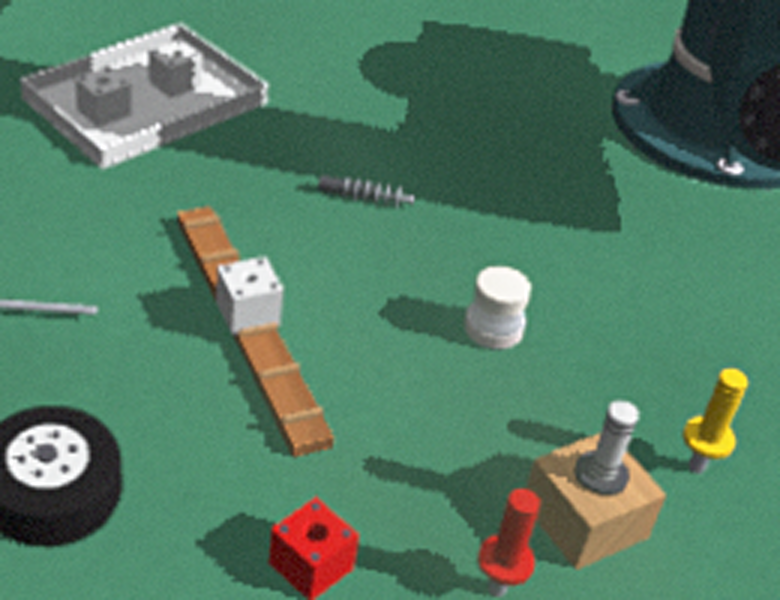

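Run:
```python
from h import *
c,p,d=load('wrist')
for u,v in((267,96),(286,96),(267,112),(286,112),(269,180),(289,180),(269,195),(289,195)): print(dep(c,d,u,v).round(4))
cs,ps,ds=load('scene'); print('gauge top',dep(cs,ds,215+622/3,140+412/3).round(4), 'M',dep(cs,ds,215+240/3,140+275/3).round(4))
sign_off()
```

```text
[ 0.5244 -0.2878  0.0391]
[ 0.5265 -0.3064  0.0396]
[ 0.5093 -0.2894  0.0392]
[ 0.5114 -0.3082  0.0391]
[ 0.4415 -0.2985  0.0404]
[ 0.4434 -0.3194  0.038 ]
[ 0.4254 -0.3002  0.0397]
[ 0.4272 -0.3214  0.0377]
gauge top [0.454  0.2878 0.1038] M [0.5569 0.015  0.0493]
the job is handed in; nothing more can be done
```

I tried the gauge in the three blocks from left to right, put it back in its stand, and set the left and right blocks in the tray. The job is handed in, at about 29.5 s on the clock against the 72 s limit.

- **Left and right blocks:** the pin slid in about 27 mm, with only about 1 N of reaction at the wrist.
- **Middle block:** the pin stopped about 2 mm in. The reaction rose to about 10 N when I lowered it slightly further. I left this block in its place on the rail.

**Last checks**
- **Gauge:** the scene picture shows it upright in the stand. Its top reads 0.104 m above the table, which is the fully home height.
- **Blocks in the tray:** both are upright. The left block's top reads 39.1–39.6 mm and the right block's 37.7–40.4 mm, against an expected 39 mm.
- **Other things:** nothing else looked disturbed in the last pictures, and the gripper was open and well clear.

**What disagreed**
- **Right block:** its readings differ by about 2 mm from side to side. I put this down to depth noise and did not re-measure it.
- **Camera positions:** the top and scene cameras differed by up to about 5 mm, so I placed everything from the wrist camera and contact forces.
- **Tool tilt:** the tool's tilt crept up to about 1.5° over the run and I could not correct it. The pin still entered freely.

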